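Point out the blank and sleeve for the next carving

ROBOT

A 6-joint arm with a two-finger parallel gripper is mounted at the origin on a cart in front of the work surface, level with it; the furniture and walls round the work are solid. World frame = base frame: x ahead of the robot, y to its left, z up, the work surface at z = 0. Lengths are in m, angles in rad, forces in N, time in s.
With the tool pointing down it reaches from about 0.375 to 0.9 m from the base axis. Payload 3.1 kg.
Tool frame: the origin (TCP) lies at the very end of the fingers, on their centre line; the grasp point (between the pads) lies 19 mm behind it; z points along the fingers, y is the direction in which the jaws open and shut (so a half turn about z gives the same grasp; the last joint's range is limited). The gripper opens to 85 mm and grips with 20 to 120 N. Pads are 22 mm wide; open, the fingers measure 114 mm over their backs; the gripper's body (76 mm by 85 mm) begins 54 mm behind the grasp point. The pads swing forward as they close: fully open they stand 13 mm farther back than shut.
Start: joints at [1.014, 0.527, 1.433, -0, 1.181, -0.178], TCP at [0.231, 0.581, 0.206] pointing down, gripper open.
Joint ranges: [-3.08, 3.08], [-0.75, 2.2], [0.22, 2.44], [-1.43, 4.57], [0, 2.65], [-2.85, 2.85]. Speed limits (rad/s): [2.79, 2.79, 3.14, 3.14, 3.14, 3.14].

INTERFACE

Orientations are given as a unit quaternion [x, y, z, w].
In Python, from station import manip gives the robot as it stands. The module is installed in compiled form; this text tells all that it offers.
- The arm moves only by the tool send_rows, never from a script. Its argument "commands" is a list of rows, each an object with "delta_pos": the shift along the world's x, y, z in cm, a list of three; "yaw": the turn about the world's z in rad. A call has 1 to 10 rows; each row shifts and turns the pose as measured when the row begins; what a row does not reach is not made up. A row lasts 1/8 s, in which the tool goes at most 62.5 mm and 10.7 degrees, less where a joint would pass 70% of its speed; a pose out of reach is approached as far as the arm can. A call is refused whole if a number of a shift passes 6.25 or a number of a turn 0.188, either way. A call with a gripper value outside its range is refused whole. "grip" is the closure, from -1 (fully open) to 1 (shut), set as the call begins (left out, the last holds). The fingers move at their own pace and stop on an object; "force" is the grip in N (left out, the last holds). Time passes only in rows, so rows that do not move let the fingers close. It gives the time, the measured TCP pose, the force and the opening at its end, in the units of the state.
- manip.sense(): the state, without advancing time (a new reading comes with each control period).
- manip.snapshot(name): name is "side" or "top"; returns the picture (420x560x3 uint8, blue, green, red); there is no depth.
- manip.get_calibration(name): a dict with "fx", "fy", "cx", "cy" (pixels), "dist_coeffs" ([k1, k2, p1, p2, k3] as OpenCV has them; the pictures are not rectified), "world_to_cam" (4x4, takes a point from world to camera coordinates). Camera axes: x right, y down, z forward; pixel columns grow to the right and rows downward; lengths in m; the calibration is good to about 2 mm. A picture is of the moment at which its call begins. get_calibration takes no time and is no camera call.
- manip.sign_off(): hands the job in, once; it reports no verdict.
The state is a dict: "t": time; "q": joint angles; "qd": joint speeds; "tau": joint torques, N m; "tcp_pos": TCP position; "tool_rot": TCP orientation; "force": force on the tool from outside, world axes, zero at the start; "ft_torque": the same for the moment, N m; "finger_gap": opening from 0.0 (shut) to 1.0 (fully open).
Only numpy, scipy, OpenCV 4.12 (cv2) and the standard library are available. Lean on these libraries where they do the work, as an engineer would, in place of code of your own. Each camera call takes 0.05 s, during which the arm holds its last target. There are 200 camera calls.

TASK

Show the carver watching the bench what to take for the next job: point from above at the middle of the longest of the three wooden blanks lying side by side in the middle of the bench (not the two at its far edge), fingertips a few centimetres above it, and stay there for at least a second, then point in the same way at the wider of the two sanding sleeves. Then push the lever of the ready signal (the grey box right of the vice) all the way over, away from the robot, leave it there and move clear. Touch and move nothing but the lever, and do not bring the fingertips low over the middle of the other blanks or over the other sleeve, even in passing.

Things in the scene. Friction and masses are not known exactly. Their poses are not given: they have to be found in the camera images.
- blank_long_top (a point): the longest and slimmest of three plain wooden carving blanks, 140 mm long, 32 mm wide, 22 mm high. It is loose and lies flat with its long side roughly away from the robot; the three lie side by side in any order beyond the sleeves. Two more blanks at the far edge of the bench, out of the work, do not count. The point is the centre of its top face; y runs along its length, z up.
- blank_thick_top (a point): the thickest of the three carving blanks, 110 mm long, 45 mm wide, 38 mm high; not wanted. It is loose and lies flat with its long side roughly away from the robot; the three lie side by side in any order beyond the sleeves. Two more blanks at the far edge of the bench, out of the work, do not count. The point is the centre of its top face; y runs along its length, z up.
- blank_short_top (a point): the shortest of the three carving blanks, 75 mm long, 50 mm wide, 28 mm high; not wanted. It is loose and lies flat with its long side roughly away from the robot; the three lie side by side in any order beyond the sleeves. Two more blanks at the far edge of the bench, out of the work, do not count. The point is the centre of its top face; y runs along its length, z up.
- sleeve_wide_top (a point): the wider, shorter of two sanding sleeves (open paper tubes standing on end), 26 mm across, 30 mm high. It is loose, very light and falls over at a touch; the two stand in either order at the near left of the worktop. The point is on its axis at its upper rim; z up.
- sleeve_thin_top (a point): the thinner, taller of the two sanding sleeves, 13 mm across, 45 mm high; not wanted. It is loose, very light and falls over at a touch; the two stand in either order at the near left of the worktop. The point is on its axis at its upper rim; z up.
- signal_base: fixed grey box of the ready signal, 70 x 50 x 25 mm, to the right of the bench vice, turned up to about 25 degrees; it carries a toggle lever. Origin at the centre of its underside; its x axis points away from the robot along the swing of the lever, z up. The lever's hinge runs along the box's y axis, 22 mm above the origin.
- signal_tip (a point): centre of the black ball, 26 mm in diameter, at the free end of the signal's lever (a steel rod 10 mm thick; the ball is 70 mm from the hinge). At joint value 0 it is 34 mm nearer the robot than the hinge and 83 mm above the worktop; fully over it is 34 mm beyond the hinge at the same height.
- signal (a joint): angle of the signal's lever, rad: 0 leans 0.5 rad towards the robot (off, starts at 0 to 0.15), 0.5 is upright, 1.0 is its stop, leaning 0.5 rad away from the robot (on). About 1 N at the ball moves it; it has no spring and stays where it is left.
- spray_cap: bystander: loose ribbed pale cap, 49 mm across, 38 mm high, left of the sleeves; origin at the centre of its underside
- eraser: bystander: loose eraser, 23 x 50 x 13 mm, lying between the sleeves and the blanks; origin at the centre of its underside
- chuck_key: bystander: loose small T-shaped steel key, 50 x 66 x 12 mm, lying behind the vice on the right; origin at the centre of its underside
There are look-alikes about, which are no part of the job. Several things have the shape of the signal_base; the one meant has the colours described above.

How it is judged:
By the outcome, as a careful person would: the job done as asked, in the order asked, and still so for the second after the job is handed in, with the robot touching nothing.
It also fails if it takes over 53 s, if anything falls off the work surface, if the arm or the gripper's body presses on something with over 40 N, if the wrist force passes 120 N, or if a joint passes its speed limit or range.

## Working session

There is one attempt and no reset: what is moved stays moved. The work goes in short steps, Python scripts to look and compute and a tool call to move; the robot and the scene stay as the last step left them, time stands still between calls to the robot, and variables do not carry over. Pictures are saved under pics/ and viewed, about 8 in all and at most 12, crops included, and the job is handed in when it is done.

Besides the shell and the picture viewer there is one more tool, called after "Emit:" as name(argument=value, ...) on one line, values as JSON. send_rows: Moves the arm, as the interface text tells. Its arguments: {"type":"object","properties":{"commands":{"type":"array","items":{"type":"object","properties":{"delta_pos":{"type":"array","items":{"type":"number"}},"yaw":{"type":"number"}}}},"grip":{"type":"number"},"force":{"type":"number"}},"required":["commands"]}

```bash
mkdir -p pics
python3 - <<'E'
from station import manip
import cv2,numpy as np
for n in("top","side"):
    cv2.imwrite(f"pics/{n}0.png",manip.snapshot(n))
    c=manip.get_calibration(n);w=np.array(c["world_to_cam"]);print(n,c["fx"],c["dist_coeffs"],(-w[:3,:3].T@w[:3,3]).round(3))
s=manip.sense();print(s["t"],s["tcp_pos"],s["tool_rot"],s["finger_gap"])
E
```

```text
top 379.64003901278124 [-0.0172503  0.         0.         0.         0.       ] [0.452 0.064 1.005]
side 472.25653205279554 [-0.03249394  0.          0.          0.          0.        ] [0.473 0.785 0.75 ]
0.1 [0.23073822 0.58009691 0.20461662] [ 1.88278042e-01  9.82115256e-01 -9.39337830e-04 -3.47713321e-04] 0.9989010307973334
```

View pics/top0.png

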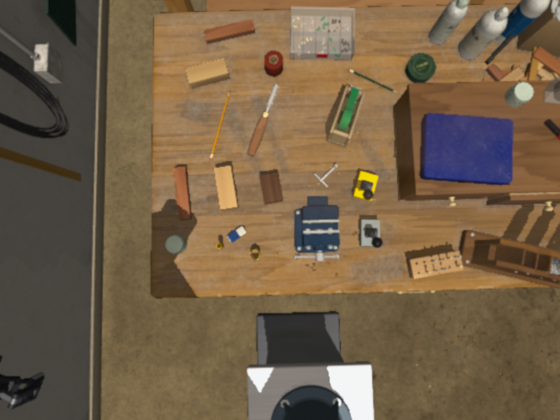

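View pics/side0.png

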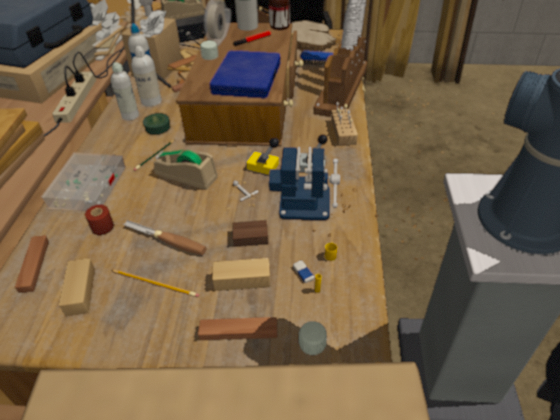

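The top view shows the long reddish blank at (181,192), the thick pale one at (226,187) and the short dark one at (271,187). The thin sleeve is at (220,243) and the wide one at (255,253). The grey signal is at (371,232) with its ball at (376,241), and the yellow look-alike is at (366,185). The side view agrees: long blank (237,328), sleeves (318,283) and (330,251), ball (322,139).

```bash
cat > h.py <<'E'
from station import manip
import cv2,numpy as np
def cal(n):
    c=manip.get_calibration(n);K=np.array([[c["fx"],0,c["cx"]],[0,c["fy"],c["cy"]],[0,0,1.]])
    return K,np.array(c["dist_coeffs"]),np.array(c["world_to_cam"])
def ray(n,px):
    K,d,w=cal(n);p=cv2.undistortPoints(np.array([[px]],float),K,d)[0,0];R=w[:3,:3]
    v=R.T@np.r_[p,1];return -R.T@w[:3,3],v/np.linalg.norm(v)
def plane(n,px,z):
    o,v=ray(n,px);return o+v*(z-o[2])/v[2]
def tri(a,b):
    o1,v1=ray("top",a);o2,v2=ray("side",b)
    s=np.linalg.lstsq(np.c_[v1,-v2],o2-o1,rcond=None)[0];p,q=o1+s[0]*v1,o2+s[1]*v2
    return (p+q)/2,np.linalg.norm(p-q)
def proj(n,P):
    K,d,w=cal(n);return cv2.projectPoints(np.array([P],float),cv2.Rodrigues(w[:3,:3])[0],w[:3,3],K,d)[0][0,0]
E
python3 - <<'E'
from h import *
t=cv2.imread("pics/top0.png");s=cv2.imread("pics/side0.png")
def crop(im,x,y,w,h,k):return cv2.resize(im[y:y+h,x:x+w],None,fx=k,fy=k,interpolation=cv2.INTER_CUBIC)
a=crop(t,160,155,130,110,3);b=crop(t,340,160,60,100,3.3)[:330]
c=crop(s,190,220,170,130,2.29);d=crop(s,240,120,110,80,3)
W=np.zeros((600,800,3),np.uint8)
for im,x,y in((a,0,0),(b,395,0),(c,0,330)):
    im=im[:600-y,:800-x];W[y:y+im.shape[0],x:x+im.shape[1]]=im
d=d[:270];W[330:330+d.shape[0],400:400+d.shape[1]]=d
cv2.imwrite("pics/crops.png",W)
hsv=cv2.cvtColor(t,cv2.COLOR_BGR2HSV);hs=cv2.cvtColor(s,cv2.COLOR_BGR2HSV)
for n,x,y in(("long",181,192),("thick",226,187),("short",271,187),("sleeveA",220,243),("sleeveB",255,253),("ball",376,241),("box",365,232),("bench",200,225)):print(n,hsv[y,x])
for n,x,y in(("long",237,328),("ball",322,139),("slA",318,283),("slB",330,254)):print(n,hs[y,x])
E
```

```text
long [ 11 153 173]
thick [ 17 130 219]
short [ 12 131 103]
sleeveA [ 23 199 105]
sleeveB [ 16 118 102]
ball [15 16 32]
box [26 28 63]
bench [ 16 125 165]
long [ 13 145 163]
ball [45 17 30]
slA [ 23 255 139]
slB [ 22 255 122]
```

View pics/crops.png

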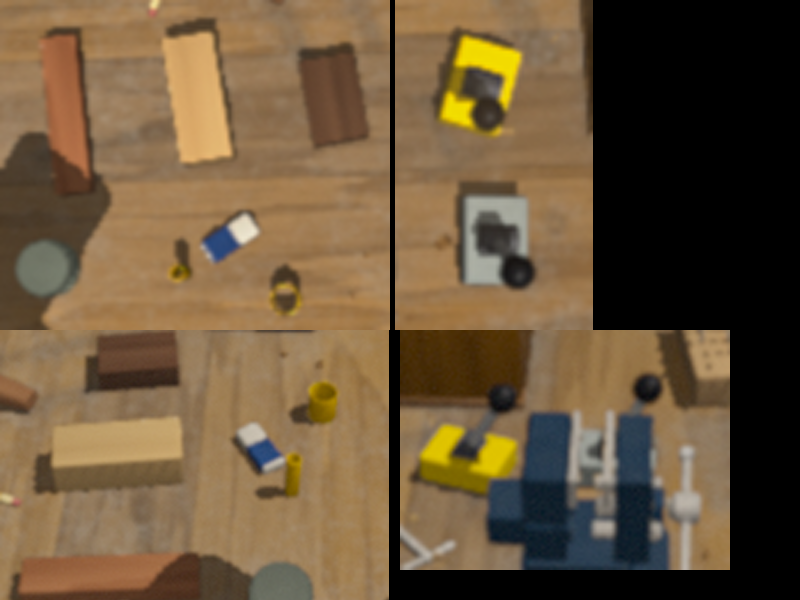

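Run:
```python
from h import *
np.set_printoptions(precision=4,suppress=True)
A=lambda x,y:(160+(x-1)/3,155+(y-1)/3)
B=lambda x,y:(340+(x-396)/3.3,160+(y-1)/3.3)
C=lambda x,y:(190+(x-.6)/2.29,220+(y-330.6)/2.29)
D=lambda x,y:(240+(x-401)/3,120+(y-331)/3)
for n,cs,z in(("long",[(42,36),(77,36),(92,190),(56,193)],.022),("thick",[(164,36),(212,32),(231,156),(180,162)],.038),("short",[(302,55),(352,50),(368,135),(316,146)],.028),("box",[(462,195),(528,198),(525,285),(460,283)],.025)):
    f=B if n=="box" else A
    P=np.array([plane("top",f(*c),z) for c in cs]);print(n,P.mean(0),"front/back edges",(P[0]+P[1])[:2]/2,(P[2]+P[3])[:2]/2)
print("wide",plane("top",A(286,296),.03),tri(A(286,296),C(322,387)))
print("thin",plane("top",A(178,271),.045),tri(A(178,271),C(293,460)))
print("ball",plane("top",B(517,271),.083),tri(B(517,271),D(648,388)))
print("cap",plane("top",A(46,268),.038)); print("vice",plane("top",(318,203),.06),plane("top",(340,260),.06),plane("top",(296,260),.06))
print("yellowball",plane("top",B(488,112),.083))
```

```text
long [0.6038 0.3172 0.022 ] front/back edges [0.6726 0.3236] [0.5351 0.3108]
thick [0.6131 0.2011 0.038 ] front/back edges [0.6677 0.208 ] [0.5586 0.1942]
short [0.6114 0.0829 0.028 ] front/back edges [0.6502 0.0885] [0.5726 0.0774]
box [ 0.486  -0.1679  0.025 ] front/back edges [ 0.5201 -0.1706] [ 0.4519 -0.1651]
wide [0.4405 0.1283 0.03  ] (array([0.4401, 0.1279, 0.0354]), np.float64(0.0009284130704470355))
thin [0.4639 0.2176 0.045 ] (array([0.4639, 0.2179, 0.0429]), np.float64(0.00011533946540195107))
ball [ 0.4609 -0.17    0.083 ] (array([ 0.4609, -0.1685,  0.089 ]), np.float64(2.3251906577083787e-05))
cap [0.4693 0.3306 0.038 ]
vice [ 0.5619 -0.034   0.06  ] [ 0.419 -0.083  0.06 ] [0.4218 0.0255 0.06  ]
yellowball [ 0.5791 -0.1547  0.083 ]
```

Emit:
send_rows(commands=[{"delta_pos": [4.5, -3.2, 0], "yaw": 0}, {"delta_pos": [4.5, -3.2, 0], "yaw": 0.08}, {"delta_pos": [4.5, -3.2, 0], "yaw": 0.08}, {"delta_pos": [4.5, -3.2, 0], "yaw": 0.08}, {"delta_pos": [4.5, -3.2, 0], "yaw": 0.08}, {"delta_pos": [4.5, -3.2, 0], "yaw": 0}, {"delta_pos": [4.5, -3.2, 0], "yaw": 0}, {"delta_pos": [0, 0, 0], "yaw": 0}], grip=1)

```text
t: 1.1
tcp_pos: [0.5519, 0.3474, 0.2004]
tool_rot: [0.022, 1.0, -0.003, -0.002]
force: [-1.0, -0.1, -0.3]
finger_gap: 0.002
```

Emit:
send_rows(commands=[{"delta_pos": [5.2, -3.0, 0], "yaw": 0}, {"delta_pos": [0, 0, -4], "yaw": 0}, {"delta_pos": [0, 0, -4], "yaw": 0}, {"delta_pos": [0, 0, -3], "yaw": 0}, {"delta_pos": [0, 0, -2.5], "yaw": 0}, {"delta_pos": [0, 0, 0], "yaw": 0}])

```text
t: 1.85
tcp_pos: [0.5966, 0.3211, 0.0597]
tool_rot: [0.021, 1.0, -0.002, -0.006]
force: [0.3, -1.3, -0.2]
finger_gap: 0.002
```

Nudge to centre, then dwell (10 rows = 1.25 s).

Emit:
send_rows(commands=[{"delta_pos": [0.7, -0.4, -0.3], "yaw": 0}, {"delta_pos": [0, 0, 0], "yaw": 0}])

```text
t: 2.1
tcp_pos: [0.6045, 0.3183, 0.0584]
tool_rot: [0.02, 1.0, -0.002, -0.005]
force: [-0.8, 0.1, 0.7]
finger_gap: 0.0
```

Emit:
send_rows(commands=[{"delta_pos": [0, 0, 0]}, {"delta_pos": [0, 0, 0]}, {"delta_pos": [0, 0, 0]}, {"delta_pos": [0, 0, 0]}, {"delta_pos": [0, 0, 0]}, {"delta_pos": [0, 0, 0]}, {"delta_pos": [0, 0, 0]}, {"delta_pos": [0, 0, 0]}, {"delta_pos": [0, 0, 0]}, {"delta_pos": [0, 0, 0]}])

```text
validation failed for argument at $.co...
```

Run:
```python
from h import *
t=manip.snapshot("top");s=manip.snapshot("side");cv2.imwrite("pics/p1.png",np.hstack([t[140:300,140:300],s[180:340,150:390]]).repeat(2,0).repeat(2,1))
x=manip.sense();print(x["t"],x["tcp_pos"])
```

```text
2.2 [0.60433662 0.31854955 0.05881568]
```

View pics/p1.png

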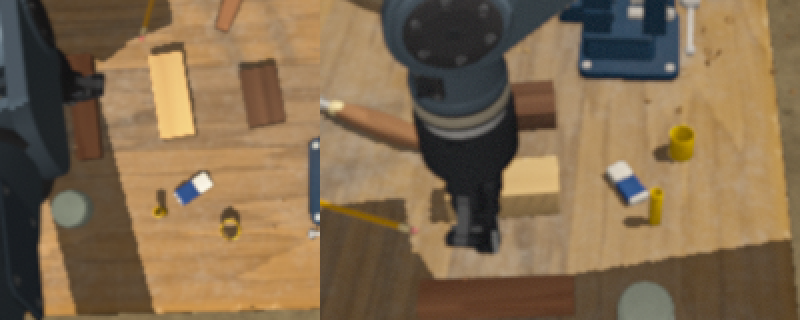

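The dwell call was refused because it needs the yaw field, so I'm resending it. The picture shows the fingertips over the long blank, at about (182,182) in top view and (226,303) in side view.

Emit:
send_rows(commands=[{"delta_pos": [0, 0, 0], "yaw": 0}, {"delta_pos": [0, 0, 0], "yaw": 0}, {"delta_pos": [0, 0, 0], "yaw": 0}, {"delta_pos": [0, 0, 0], "yaw": 0}, {"delta_pos": [0, 0, 0], "yaw": 0}, {"delta_pos": [0, 0, 0], "yaw": 0}, {"delta_pos": [0, 0, 0], "yaw": 0}, {"delta_pos": [0, 0, 0], "yaw": 0}, {"delta_pos": [0, 0, 0], "yaw": 0}, {"delta_pos": [0, 0, 0], "yaw": 0}])

```text
t: 3.45
tcp_pos: [0.605, 0.3188, 0.0604]
tool_rot: [0.02, 1.0, -0.001, -0.004]
force: [-0.3, -0.5, -0.4]
finger_gap: 0.001
```

Run:
```python
from h import *
p=manip.sense()["tcp_pos"];print(p,proj("top",p),proj("side",p))
for q in((.6038,.3172,.022),):print(proj("top",q),proj("side",q))
```

```text
[0.60497084 0.31879073 0.06044544] [177.33848107 189.73938291] [235.49043902 312.50915159]
[181.89292674 192.40871821] [238.23688997 324.16837194]
```

The projected TCP, (177,190) top and (235,312) side, doesn't quite match the fingertip I read off the picture, so I'm zooming in.

Run:
```python
from h import *
t=manip.snapshot("top");s=manip.snapshot("side");p=manip.sense()["tcp_pos"]
W=[]
for n,im,x,y in(("top",t,150,150),("side",s,195,250)):
    c=cv2.resize(im[y:y+80,x:x+80],None,fx=5,fy=5,interpolation=cv2.INTER_CUBIC)
    c=cv2.convertScaleAbs(c,alpha=1.6,beta=20)
    for P,col in((p,(0,0,255)),((.6038,.3172,.022),(0,255,0)),(p+[0,0,.073],(255,0,255))):
        u=(proj(n,P)-[x,y])*5;cv2.drawMarker(c,(int(u[0]),int(u[1])),col,0,14,1)
    W.append(c)
cv2.imwrite("pics/p2.png",np.hstack(W))
```

```text
(no output)
```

View pics/p2.png

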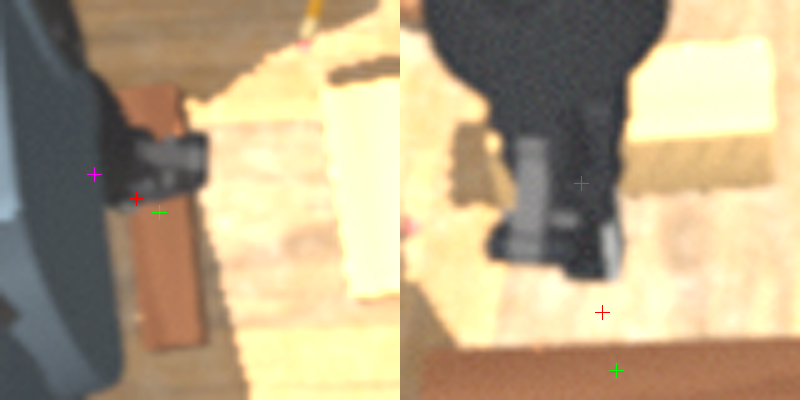

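Run:
```python
from h import *
np.set_printoptions(precision=4,suppress=True)
T=lambda x,y:(150+x/5,150+y/5);S=lambda x,y:(195+(x-400)/5,250+y/5)
for a in((207,135),(207,185),(125,208),(207,160),(165,195)):
  for b in((490,258),(560,265),(600,278),(620,275)):print(a,b,*tri(T(*a),S(*b)))
x=manip.sense();print(x["q"],x["tau"],x["finger_gap"],x["tool_rot"])
p=x["tcp_pos"]
for dz in(0,.02,.04,.073,.12):
  for dy in(-.04,-.0145,.0145,.04):
    u=proj("top",p+[0,dy,dz]);v=proj("side",p+[0,dy,dz]);print(dz,dy,(u-[150,150])*5,(v-[195,250])*5+[400,0])
```

```text
(207, 135) (490, 258) [0.6459 0.2876 0.0445] 0.012321079344502578
(207, 135) (560, 265) [0.6333 0.2868 0.043 ] 0.013035347149004348
(207, 135) (600, 278) [0.6264 0.2876 0.0388] 0.028114956015508938
(207, 135) (620, 275) [0.6224 0.2871 0.0414] 0.035072042260783025
(207, 185) (490, 258) [0.6325 0.2891 0.0462] 0.037791549991787694
(207, 185) (560, 265) [0.6203 0.2879 0.0428] 0.012534968220177868
(207, 185) (600, 278) [0.6136 0.2885 0.0376] 0.0024149833823860914
(207, 185) (620, 275) [0.6097 0.2878 0.0396] 0.009435118248126935
(125, 208) (490, 258) [0.6181 0.3198 0.0899] 0.044282997677579185
(125, 208) (560, 265) [0.6067 0.3186 0.0863] 0.020614572204651887
(125, 208) (600, 278) [0.6005 0.3192 0.0812] 0.006630049148485715
(125, 208) (620, 275) [0.5969 0.3185 0.0828] 2.3172724413447625e-05
(207, 160) (490, 258) [0.6392 0.2883 0.0452] 0.02506746029623201
(207, 160) (560, 265) [0.6269 0.2874 0.0427] 0.00024867767160829756
(207, 160) (600, 278) [0.6201 0.288  0.038 ] 0.015269185063178382
(207, 160) (620, 275) [0.6161 0.2874 0.0403] 0.022260515011906484
(165, 195) (490, 258) [0.6254 0.3051 0.0
[... 707 characters left out ...]
93.2518] [590.7377 314.4577]
0.02 0.04 [ 45.023  194.6559] [579.3356 379.6829]
0.04 -0.04 [196.9937 183.7392] [608.3741 149.1712]
0.04 -0.0145 [144.3238 185.1722] [597.7036 208.6172]
0.04 0.0145 [ 84.4778 186.8044] [584.9734 279.5929]
0.04 0.04 [ 31.9059 188.2417] [573.2198 345.1772]
0.073 -0.04 [180.1476 172.345 ] [599.5931  88.0788]
0.073 -0.0145 [125.5339 173.8355] [588.3944 147.8285]
0.073 0.0145 [ 63.4831 175.5336] [575.0136 219.2786]
0.073 0.04 [  8.9785 177.0293] [562.6395 285.4098]
0.12 -0.04 [153.8804 154.5772] [586.212   -5.1931]
0.12 -0.0145 [ 96.238  156.1583] [574.1829  54.8521]
0.12 0.0145 [ 30.753  157.9605] [559.7764 126.8281]
0.12 0.04 [-26.7615 159.5485] [546.4212 193.6141]
```

The visible fingers don't sit where the reported TCP projects. I'll go up to an open spot and check the tool there.

Emit:
send_rows(commands=[{"delta_pos": [0, 0, 5], "yaw": 0}, {"delta_pos": [0, 0, 5], "yaw": 0}, {"delta_pos": [0, 0, 4], "yaw": 0}, {"delta_pos": [-2.5, -4, 0], "yaw": 0}, {"delta_pos": [-2.5, -4, 0], "yaw": 0}, {"delta_pos": [-2.5, -4, 0], "yaw": 0}, {"delta_pos": [-2.5, -4, 0], "yaw": 0}, {"delta_pos": [0, 0, 0], "yaw": 0}, {"delta_pos": [0, 0, 0], "yaw": 0}])

```text
t: 4.68
tcp_pos: [0.5025, 0.1552, 0.2054]
tool_rot: [0.019, 1.0, -0.001, -0.001]
force: [-0.4, 0.4, -0.1]
finger_gap: -0.001
```

```bash
cat > look.py <<'E'
from h import *
import sys
def look(name,views,pts,k=4):
    p=manip.sense();print(p["t"],p["tcp_pos"],p["tool_rot"],p["finger_gap"]);W=[]
    for n,x,y,w,h in views:
        c=cv2.resize(manip.snapshot(n)[y:y+h,x:x+w],None,fx=k,fy=k,interpolation=cv2.INTER_CUBIC)
        c=cv2.convertScaleAbs(c,alpha=1.8,beta=25)
        for i,P in enumerate(pts(p["tcp_pos"])):
            u=(proj(n,P)-[x,y])*k;print(n,i,u);cv2.drawMarker(c,(int(u[0]),int(u[1])),[(0,0,255),(0,255,0),(255,0,255),(255,255,0)][i%4],0,14,1)
        W.append(c)
    cv2.imwrite(f"pics/{name}.png",np.hstack(W))
E
python3 - <<'E'
from look import *
p=manip.sense()["tcp_pos"];u=proj("top",p);v=proj("side",p);print(u,v)
look("p3",[("top",max(0,int(u[0])-50),int(u[1])-65,100,130),("side",int(v[0])-50,int(v[1])-90,100,130)],lambda p:[p,p+[0,0,.073],p+[0,0,.15]])
E
```

```text
[236.15086277 225.20863556] [298.99284437 189.37739149]
4.675 [0.50249474 0.15519461 0.20538475] [ 1.94432294e-02  9.99809894e-01 -9.73688402e-04 -1.08996743e-03] -0.0007289118621005543
top 0 [200.60345108 260.83454224]
top 1 [183.02301274 251.6903949 ]
top 2 [160.23383268 239.83565019]
side 0 [203.97137748 361.50956596]
side 1 [204.04441976 228.13017661]
side 2 [204.10730915  68.02626763]
```

View pics/p3.png

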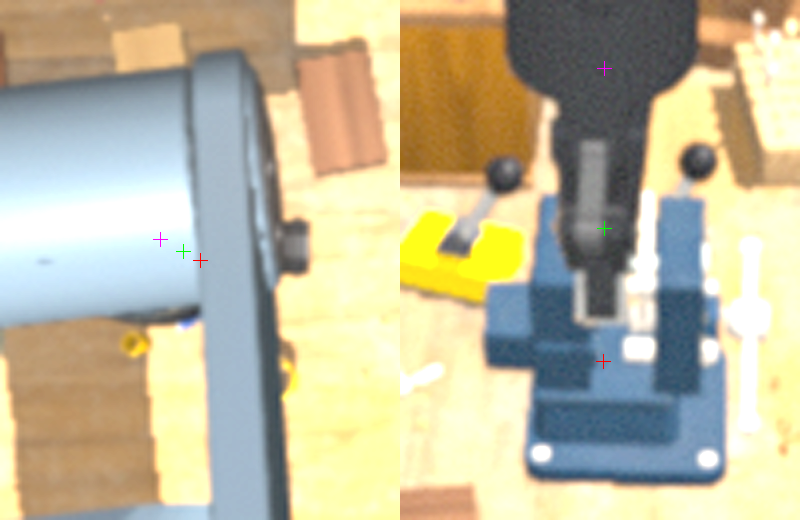

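Both pictures agree in x and y: the protrusion in the top view is part of the gripper body, about 11 cm up. However, the visible fingertip is about 20 mm higher than the reported TCP, so my first pointing was about 6 cm above the blank. I'll point again, lower (TCP 2.2 cm above, visible tip about 4 cm).

Emit:
send_rows(commands=[{"delta_pos": [2.5, 4, 0], "yaw": 0}, {"delta_pos": [2.5, 4, 0], "yaw": 0}, {"delta_pos": [2.5, 4, 0], "yaw": 0}, {"delta_pos": [2.6, 4, 0], "yaw": 0}, {"delta_pos": [0, 0, 0], "yaw": 0}, {"delta_pos": [0, 0, -5], "yaw": 0}, {"delta_pos": [0, 0, -5], "yaw": 0}, {"delta_pos": [0, 0, -3.5], "yaw": 0}, {"delta_pos": [0, 0, 0], "yaw": 0}])

```text
t: 5.9
tcp_pos: [0.6072, 0.3279, 0.0648]
tool_rot: [0.014, 1.0, -0.001, 0.0]
force: [0.1, 0.5, 0.2]
finger_gap: 0.0
```

Emit:
send_rows(commands=[{"delta_pos": [-0.4, -1.1, -0.8], "yaw": 0}, {"delta_pos": [0, 0, -1.2], "yaw": 0}, {"delta_pos": [0, 0, 0], "yaw": 0}])

```text
t: 6.28
tcp_pos: [0.6052, 0.3166, 0.0476]
tool_rot: [0.014, 1.0, -0.0, 0.003]
force: [-0.2, -0.3, 0.1]
finger_gap: 0.001
```

Run:
```python
from look import *
look("p4",[("top",150,150,80,100),("side",195,240,120,100)],lambda p:[p,p+[0,0,.02],(.6038,.3172,.022)])
```

```text
6.275 [0.60520848 0.31659873 0.04761456] [ 1.42377289e-02  9.99893888e-01 -8.62567219e-05  3.08112736e-03] 0.00107346093277866
top 0 [118.18890079 161.56972175]
top 1 [109.76385673 156.73343765]
top 2 [127.57170696 169.63487283]
side 0 [164.82997378 302.67603155]
side 1 [160.61995712 276.15934243]
side 2 [172.94755988 336.67348774]
```

View pics/p4.png

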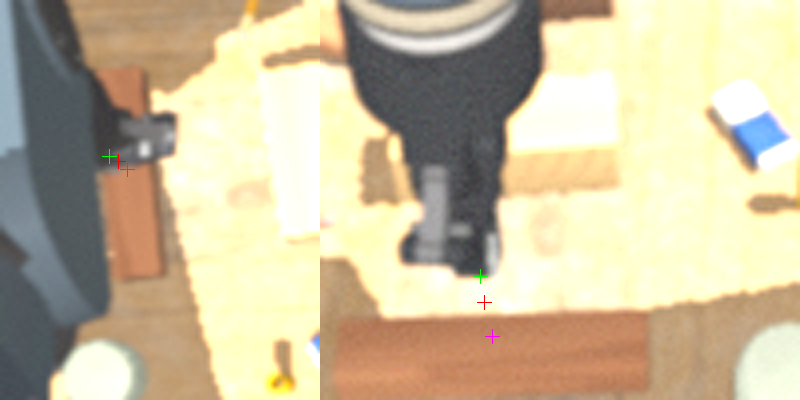

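The fingertip offset could lie in y or in z. Turning the gripper a quarter in place over the long blank will tell.

Emit:
send_rows(commands=[{"delta_pos": [0, 0, 0], "yaw": -0.174}, {"delta_pos": [0, 0, 0], "yaw": -0.174}, {"delta_pos": [0, 0, 0], "yaw": -0.174}, {"delta_pos": [0, 0, 0], "yaw": -0.174}, {"delta_pos": [0, 0, 0], "yaw": -0.174}, {"delta_pos": [0, 0, 0], "yaw": -0.174}, {"delta_pos": [0, 0, 0], "yaw": -0.174}, {"delta_pos": [0, 0, 0], "yaw": -0.174}, {"delta_pos": [0, 0, 0], "yaw": -0.174}, {"delta_pos": [0, 0, 0], "yaw": 0}])

```text
t: 7.62
tcp_pos: [0.6131, 0.3207, 0.0586]
tool_rot: [0.732, 0.681, 0.002, 0.01]
force: [0.0, 0.6, -0.0]
finger_gap: -0.005
```

Run:
```python
from look import *
look("p5",[("top",150,150,80,100),("side",195,240,120,100)],lambda p:[p,p+[0,0,.02],(.6038,.3172,.022)])
```

```text
7.625 [0.61314817 0.3206986  0.05863812] [0.73226257 0.68094118 0.00155885 0.01040224] -0.004919015988275531
top 0 [107.13873137 146.67239537]
top 1 [ 98.39085255 141.469516  ]
top 2 [127.57170696 169.63487283]
side 0 [143.06156773 295.2318086 ]
side 1 [138.42792433 268.25687488]
side 2 [172.94755988 336.67348774]
```

View pics/p5.png

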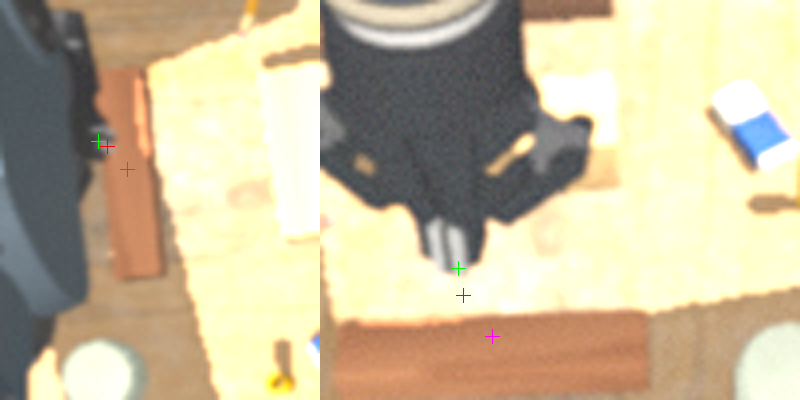

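Run:
```python
from h import *
for a in((105,148),(108,150),(112,148)):
  for b in((452,271),(455,272)):print(a,b,*tri((150+a[0]/4,150+a[1]/4),(195+(b[0]-320)/4,240+b[1]/4)))
```

```text
(105, 148) (452, 271) [0.61341402 0.3184991  0.07280088] 0.006863548739559242
(105, 148) (455, 272) [0.61282091 0.31856129 0.07232659] 0.00553364398211087
(108, 150) (452, 271) [0.61312275 0.3172148  0.0708701 ] 0.008237160311174153
(108, 150) (455, 272) [0.61252892 0.31727575 0.07038861] 0.006904196694705375
(112, 148) (452, 271) [0.61422336 0.31536795 0.06823856] 0.007173480100626294
(112, 148) (455, 272) [0.61362679 0.31542917 0.06775818] 0.00583477175846075
```

The turned view settles it: the jaws are shut and x/y agree, with the visible tip at about z 0.07 against a reported 0.0586. Now centring lower and dwelling.

Emit:
send_rows(commands=[{"delta_pos": [-0.9, -0.3, -0.8], "yaw": 0}, {"delta_pos": [0, 0, -0.5], "yaw": 0}, {"delta_pos": [0, 0, 0], "yaw": 0}])

```text
t: 8.1
tcp_pos: [0.6027, 0.3172, 0.0444]
tool_rot: [0.731, 0.682, 0.001, 0.01]
force: [1.3, 0.6, 0.0]
finger_gap: 0.002
```

Emit:
send_rows(commands=[{"delta_pos": [0, 0, 0], "yaw": 0}, {"delta_pos": [0, 0, 0], "yaw": 0}, {"delta_pos": [0, 0, 0], "yaw": 0}, {"delta_pos": [0, 0, 0], "yaw": 0}, {"delta_pos": [0, 0, 0], "yaw": 0}, {"delta_pos": [0, 0, 0], "yaw": 0}, {"delta_pos": [0, 0, 0], "yaw": 0}, {"delta_pos": [0, 0, 0], "yaw": 0}, {"delta_pos": [0, 0, 0], "yaw": 0}, {"delta_pos": [0, 0, 0], "yaw": 0}])

```text
t: 9.35
tcp_pos: [0.6033, 0.3173, 0.0447]
tool_rot: [0.731, 0.683, 0.001, 0.01]
force: [-0.2, 0.2, -0.4]
finger_gap: -0.001
```

Emit:
send_rows(commands=[{"delta_pos": [0, 0, 5.5], "yaw": 0}, {"delta_pos": [0, 0, 5.5], "yaw": 0}, {"delta_pos": [0, 0, 4], "yaw": 0.17}, {"delta_pos": [-2.6, -3.0, 0], "yaw": 0.17}, {"delta_pos": [-2.6, -3.0, 0], "yaw": 0.17}, {"delta_pos": [-2.6, -3.0, 0], "yaw": 0.17}, {"delta_pos": [-2.6, -3.0, 0], "yaw": 0.17}, {"delta_pos": [-2.6, -3.0, 0], "yaw": 0.17}, {"delta_pos": [-2.6, -3.0, 0], "yaw": 0.17}, {"delta_pos": [0, 0, 0], "yaw": 0.17}])

```text
t: 10.6
tcp_pos: [0.4414, 0.1327, 0.1994]
tool_rot: [0.116, 0.993, 0.01, 0.01]
force: [0.8, 0.1, 0.4]
finger_gap: -0.003
```

Emit:
send_rows(commands=[{"delta_pos": [-0.1, -0.4, 0], "yaw": 0.17}, {"delta_pos": [0, 0, -4.5], "yaw": 0}, {"delta_pos": [0, 0, -4.5], "yaw": 0}, {"delta_pos": [0, 0, -3], "yaw": 0}, {"delta_pos": [0, 0, 0], "yaw": 0}])

```text
t: 11.22
tcp_pos: [0.4431, 0.1277, 0.0794]
tool_rot: [0.028, 0.999, 0.011, 0.014]
force: [-0.2, -0.3, -0.6]
finger_gap: -0.003
```

Emit:
send_rows(commands=[{"delta_pos": [-0.3, 0, -1.5], "yaw": 0}, {"delta_pos": [0, 0, -0.8], "yaw": 0}, {"delta_pos": [0, 0, 0], "yaw": 0}])

```text
t: 11.6
tcp_pos: [0.4431, 0.1279, 0.0587]
tool_rot: [0.028, 0.999, 0.011, 0.017]
force: [0.4, 0.1, 0.3]
finger_gap: 0.002
```

Emit:
send_rows(commands=[{"delta_pos": [0, 0, 0], "yaw": 0}, {"delta_pos": [0, 0, 0], "yaw": 0}, {"delta_pos": [0, 0, 0], "yaw": 0}, {"delta_pos": [0, 0, 0], "yaw": 0}, {"delta_pos": [0, 0, 0], "yaw": 0}, {"delta_pos": [0, 0, 0], "yaw": 0}, {"delta_pos": [0, 0, 0], "yaw": 0}, {"delta_pos": [0, 0, 0], "yaw": 0}, {"delta_pos": [0, 0, 0], "yaw": 0}, {"delta_pos": [0, 0, 0], "yaw": 0}])

```text
t: 12.85
tcp_pos: [0.4448, 0.128, 0.0608]
tool_rot: [0.028, 0.999, 0.011, 0.019]
force: [0.2, 0.4, -1.0]
finger_gap: -0.001
```

Run:
```python
from look import *
look("p6",[("side",270,180,160,130)],lambda p:[p,(.4402,.1281,.03)])
```

```text
12.85 [0.44484273 0.12802715 0.06077114] [0.02820535 0.99935185 0.01100677 0.01947275] -0.0013508680172167448
side 0 [233.28179727 223.94189829]
side 1 [239.78085271 265.79742888]
```

View pics/p6.png

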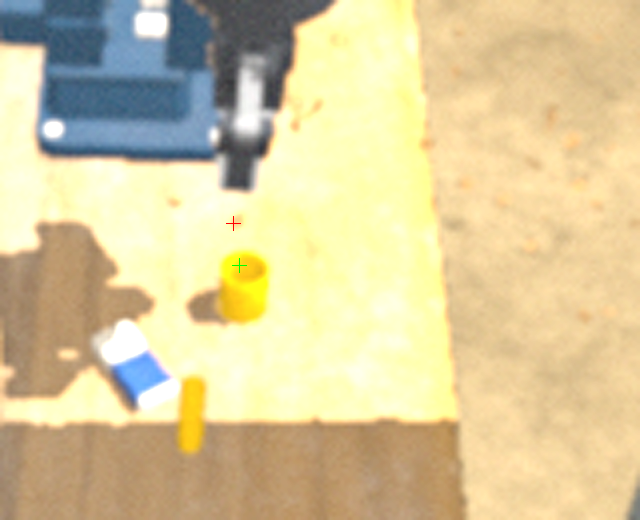

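The fingers sit above the wide sleeve, whose rim is at (330,246) and which is still standing; the visible tip is about 5 cm above it. I'm trimming the 5 mm x drift, going a little lower and dwelling again.

Emit:
send_rows(commands=[{"delta_pos": [-0.6, 0, -0.9], "yaw": 0}, {"delta_pos": [-0.2, 0, 0], "yaw": 0}, {"delta_pos": [0, 0, 0], "yaw": 0}, {"delta_pos": [0, 0, 0], "yaw": 0}, {"delta_pos": [0, 0, 0], "yaw": 0}, {"delta_pos": [0, 0, 0], "yaw": 0}, {"delta_pos": [0, 0, 0], "yaw": 0}, {"delta_pos": [0, 0, 0], "yaw": 0}, {"delta_pos": [0, 0, 0], "yaw": 0}, {"delta_pos": [0, 0, 0], "yaw": 0}])

```text
t: 14.15
tcp_pos: [0.4364, 0.128, 0.0512]
tool_rot: [0.028, 0.999, 0.011, 0.02]
force: [-1.0, -0.4, 1.1]
finger_gap: 0.003
```

Emit:
send_rows(commands=[{"delta_pos": [0, 0, 0], "yaw": 0}, {"delta_pos": [0, 0, 0], "yaw": 0}, {"delta_pos": [0, 0, 0], "yaw": 0}, {"delta_pos": [0, 0, 0], "yaw": 0}])

```text
t: 14.65
tcp_pos: [0.4364, 0.128, 0.0512]
tool_rot: [0.028, 0.999, 0.011, 0.02]
force: [0.4, 0.1, 0.1]
finger_gap: -0.0
```

Emit:
send_rows(commands=[{"delta_pos": [0, 0, 5.5], "yaw": 0}, {"delta_pos": [0, 0, 5.5], "yaw": 0}, {"delta_pos": [0, 0, 5.5], "yaw": 0}, {"delta_pos": [-0.3, -4.9, 0], "yaw": 0}, {"delta_pos": [-0.3, -4.9, 0], "yaw": 0}, {"delta_pos": [-0.3, -4.9, 0], "yaw": 0}, {"delta_pos": [-0.3, -4.9, 0], "yaw": 0}, {"delta_pos": [-0.3, -4.9, 0], "yaw": 0}, {"delta_pos": [-0.3, -4.9, 0], "yaw": 0}, {"delta_pos": [0, 0, 0], "yaw": 0}])

```text
t: 15.9
tcp_pos: [0.4165, -0.1749, 0.2206]
tool_rot: [0.026, 0.999, 0.009, 0.02]
force: [-0.0, 0.7, 0.5]
finger_gap: 0.002
```

Emit:
send_rows(commands=[{"delta_pos": [0, 0.5, -4.5], "yaw": 0}, {"delta_pos": [0, 0, -4.5], "yaw": 0}, {"delta_pos": [0, 0, -4], "yaw": 0}, {"delta_pos": [0, 0, -2.5], "yaw": 0}, {"delta_pos": [0, 0, 0], "yaw": 0}])

```text
t: 16.52
tcp_pos: [0.4161, -0.1656, 0.0629]
tool_rot: [0.026, 0.999, 0.009, 0.021]
force: [-0.0, 0.7, 0.0]
finger_gap: 0.003
```

Run:
```python
from look import *
look("p7",[("top",330,170,80,130),("side",260,80,100,130)],lambda p:[p,(.4609,-.169,.086)])
```

```text
16.525 [ 0.41607529 -0.16561335  0.0628645 ] [0.02596828 0.99939713 0.00948851 0.02099967] 0.002636005457998491
top 0 [175.00686657 361.18507861]
top 1 [186.19299333 287.30586795]
side 0 [321.10306872 275.74058478]
side 1 [249.18926088 239.58886112]
```

View pics/p7.png

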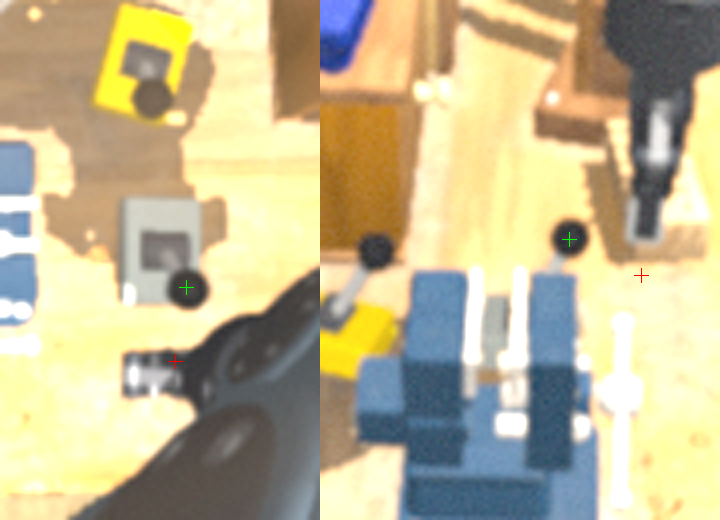

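The tip stands in front of the black ball: ball at (377,242) top and (322,140) side, fingers to its near side and clear. Going a little lower and then pushing.

Emit:
send_rows(commands=[{"delta_pos": [0, -0.4, -1.5], "yaw": 0}, {"delta_pos": [0, 0, 0], "yaw": 0}, {"delta_pos": [1.5, 0, 0], "yaw": 0}, {"delta_pos": [1.5, 0, 0], "yaw": 0}, {"delta_pos": [1.5, 0, 0], "yaw": 0}, {"delta_pos": [0, 0, 0], "yaw": 0}])

```text
t: 17.38
tcp_pos: [0.4683, -0.1723, 0.0519]
tool_rot: [0.025, 0.999, 0.006, 0.026]
force: [0.7, -0.4, -0.7]
finger_gap: 0.002
```

Emit:
send_rows(commands=[{"delta_pos": [1.0, 0, -0.2], "yaw": 0}, {"delta_pos": [0.8, 0, 0], "yaw": 0}, {"delta_pos": [0, 0, 0], "yaw": 0}])

```text
t: 17.75
tcp_pos: [0.4871, -0.1718, 0.0495]
tool_rot: [0.025, 0.999, 0.006, 0.025]
force: [-0.1, 0.7, -0.2]
finger_gap: -0.002
```

Emit:
send_rows(commands=[{"delta_pos": [0.6, 0, 0], "yaw": 0}, {"delta_pos": [0.4, 0, 0], "yaw": 0}])

```text
t: 18.0
tcp_pos: [0.4964, -0.1714, 0.0491]
tool_rot: [0.025, 0.999, 0.007, 0.024]
force: [-1.6, 0.1, -0.6]
finger_gap: -0.005
```

Run:
```python
from look import *
h=manip.sense();print(h["force"])
look("p8",[("top",330,170,80,130),("side",260,80,100,130)],lambda p:[p,(.520,-.171,.083)])
```

```text
[-1.56545859  0.06312658 -0.583322  ]
18.0 [ 0.49641431 -0.17142999  0.04906783] [0.02534205 0.99935981 0.00666331 0.02435891] -0.004546234746889035
top 0 [172.29111461 231.56765604]
top 1 [183.12666584 189.90577655]
side 0 [190.10599591 285.0391685 ]
side 1 [152.19009816 239.48011015]
```

View pics/p8.png

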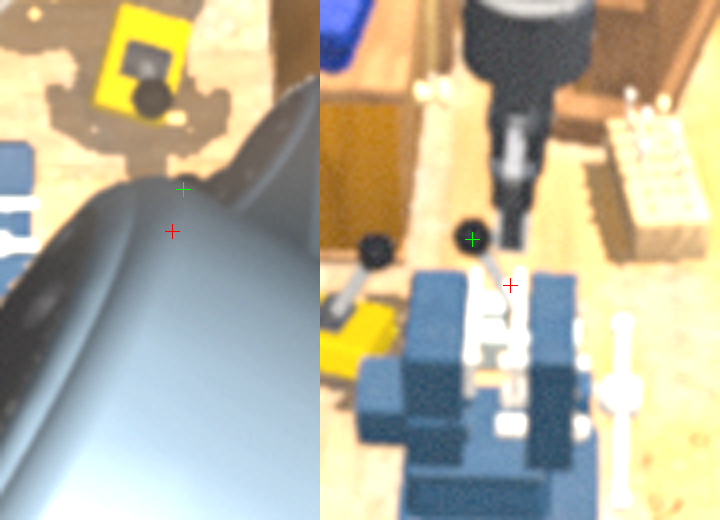

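The ball is at about (378,172) region in top view and (298,140) in side view, at the predicted stop position. A little more push will confirm the stop by force.

Emit:
send_rows(commands=[{"delta_pos": [0.4, 0, 0], "yaw": 0}, {"delta_pos": [0.3, 0, 0], "yaw": 0}])

```text
t: 18.35
tcp_pos: [0.497, -0.1704, 0.0486]
tool_rot: [0.023, 1.0, 0.008, 0.018]
force: [-8.0, -2.9, 3.8]
finger_gap: 0.002
```

The force is 8 N and the tool has stalled, so the lever is at its stop. Backing off and rising clear.

Emit:
send_rows(commands=[{"delta_pos": [-1.5, 0, 0], "yaw": 0}, {"delta_pos": [-3, 0, 0], "yaw": 0}, {"delta_pos": [-3, 0, 0], "yaw": 0}, {"delta_pos": [0, 0, 5], "yaw": 0}, {"delta_pos": [0, 0, 5], "yaw": 0}, {"delta_pos": [0, 0, 5], "yaw": 0}, {"delta_pos": [0, 0, 3], "yaw": 0}, {"delta_pos": [0, 5, 0], "yaw": 0}, {"delta_pos": [0, 5, 0], "yaw": 0}, {"delta_pos": [0, 0, 0], "yaw": 0}])

```text
t: 19.6
tcp_pos: [0.4249, -0.0715, 0.238]
tool_rot: [0.027, 0.999, 0.005, 0.026]
force: [-0.5, 0.3, -0.2]
finger_gap: 0.002
```

Run:
```python
from look import *
x=manip.sense();print(x["t"],x["tcp_pos"],x["force"],np.abs(x["qd"]).max())
t=manip.snapshot("top");s=manip.snapshot("side")
cv2.imwrite("pics/p9.png",cv2.resize(np.hstack([t[150:310,150:410],s[110:350,180:390][:160*0+240,:]if 0 else s[120:280,250:390]]),None,fx=2,fy=2))
a=cv2.imread("pics/side0.png");d=np.abs(a.astype(int)-s).max(2)[225:350,190:355]
print("changed px near blanks/sleeves",(d>60).sum())
g=cv2.inRange(cv2.cvtColor(s,cv2.COLOR_BGR2HSV),(0,0,0),(180,120,45))[130:150,288:312];ys,xs=np.nonzero(g);print("side ball",xs.mean()+288,ys.mean()+130,len(xs),"expect",proj("side",(.52,-.171,.083)))
```

```text
19.6 [ 0.42491115 -0.07153383  0.23795362] [-0.490557    0.30455152 -0.19441876] 0.04161443731304139
changed px near blanks/sleeves 8613
side ball 297.42105263157896 139.4736842105263 38 expect [298.04752454 139.87002754]
```

View pics/p9.png

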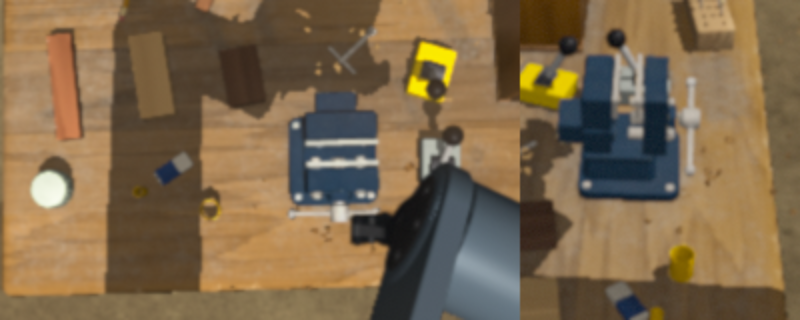

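The lever is over at its stop and stays there. The blanks, sleeves, eraser, cap and chuck key are where they were; the large count of changed pixels comes from the arm's shadow. Handing in.

```bash
python3 -c "
from station import manip
print(manip.sign_off())"
```

```text
the job is handed in; nothing more can be done
None
```

The job is done and handed in at about 19.6 s of the 53 s allowed. I pointed at the long blank, then at the wide sleeve, each for over a second, and then pushed the grey signal's lever to its stop.

**Long blank:** the fingertips were within about 1 mm of the middle of its top face, 2.3 cm above it by the reported TCP. I had pointed at it once before, higher up. I then lifted off to check the fingertip position, staying high over everything else, and pointed again lower.

**Wide sleeve:** the fingertips were about 4 mm off its axis and 2.1 cm above the rim by the reported TCP. An earlier dwell there was slightly higher.

**Lever:** at the end of the push the wrist force was 8 N and the tool had stalled. After I moved clear, the ball was within 1 pixel of its predicted fully-over position in the side view.

**Other objects:** in the last pictures the blanks, sleeves, eraser, cap and key stood where they had been, judged by eye. The pixel comparison I ran for this was no use, because the arm's moving shadow swamped it.

**Disagreement:** in the pictures the shut fingertips look about 10–20 mm higher than the reported TCP, while x and y agree. I chose heights so that the fingertips were a few centimetres above the target by either measure.

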